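Load a tip box into the feeder lane and bolt it in

ROBOT

A 7-joint arm with a two-finger parallel gripper is mounted at the origin on a cart in front of the work surface, level with it; the furniture and walls round the work are solid. World frame = base frame: x ahead of the robot, y to its left, z up, the work surface at z = 0. Lengths are in m, angles in degrees, forces in N, time in s.
With the tool pointing down it reaches from about 0.425 to 0.925 m from the base axis. Payload 6.8 kg.
Tool frame: the origin (TCP) lies at the centre of the arm's flange, where the gripper is bolted on; the fingertips stand ctrl.nose_length ahead of it and the grasp point (between the pads) lies 155 mm ahead of it (ctrl.nose_length is the distance from the TCP to the fingertips, in m); z points along the fingers, y is the line along which they close (so a half turn about z gives the same grasp; the last joint's range is limited). The gripper opens to 85 mm and grips with 20 to 120 N. Pads are 22 mm wide; open, the fingers measure 114 mm over their backs; the gripper's body (76 mm by 85 mm) begins 54 mm behind the grasp point. The pads swing forward as they close: fully open they stand 13 mm farther back than shut.
Start: joints at [68.807, 27.33, 1.283, 89.118, -0.659, 63.558, -4.761], TCP at [0.175, -0.652, 0.405] pointing down, gripper open.
Joint ranges: [-169.35, 169.35], [-19.33, 120.38], [-80.79, 83.38], [13.8, 139.57], [-78.32, 258.32], [9.67, 109.79], [-169.56, 169.56]. Speed limits (degrees/s): [136.94, 136.94, 180, 180, 180, 180, 180].

INTERFACE

Orientations are given as a 3x3 rotation matrix whose columns are the frame's x, y, z axes.
In Python, from workcell import ctrl, eyes, job_done gives the robot as it stands. The module is installed in compiled form; this text tells all that it offers.
- The arm moves only by the tool arm_command, never from a script. Its argument "motion" is a list of rows, each a list of 7 numbers: the turn, a rotation vector about the tool's x, y, z in rad, then the shift along the tool's x, y, z in mm, then the closure, from 0 (fully open) to 1 (shut). In form: [[wx, wy, wz, dx, dy, dz, claw], ...]. A call has 1 to 10 rows; each row shifts and turns the commanded pose from where the row before left it, along the tool's axes as they then stand; what a row does not reach is not made up. A row lasts 1/10 s, in which the tool goes at most 50 mm and 8.59 degrees, less where a joint would pass 70% of its speed; a pose out of reach is approached as far as the arm can. A call with a gripper value outside its range is refused whole. The fingers move at their own pace and stop on an object; "force" is the grip in N (left out, the last holds). Time passes only in rows, so rows that do not move let the fingers close. It gives the time, the measured TCP pose, the force, the opening and the grip force at its end, in the units of the state.
- ctrl.read_state(): the state, without advancing time (a new reading comes with each control period).
- eyes.grab_frame(name): name is "side" or "top"; returns the picture (384x512x3 uint8, blue, green, red); there is no depth.
- eyes.camera_model(name): a dict with "mtx" (3x3 intrinsics, pixels), "dist" ([k1, k2, p1, p2, k3] as OpenCV has them; the pictures are not rectified), "eye" and "orientation" of the camera in the world. Camera axes: x right, y up, looking along -z (the intrinsics and any distortion apply to the point x, -y, -z); pixel columns grow to the right and rows downward; lengths in m; the calibration is good to about 2 mm. A picture is of the moment at which its call begins. camera_model takes no time and is no camera call.
- job_done(): hands the job in; it is judged then, once.
Trained networks look in the newest picture that a camera, given by its name, has taken for a name from the list of things; names that differ only in an ending like _2 or _b are one class to them, and where a whole thing is asked for, a point or a joint stands for the part that bears it (a point fixed in the world has none). Each returns a list of dicts, best first, with "score" (0 to 1); they miss things now and then, are a little off and sometimes report something else, mostly with a low value. They report only what shows in the picture. A call takes as long as a camera call.
- eyes.silhouettes(name, camera): "pixels" (384x512 bool, what is visible of it) and "at" ([row, column] in pixels, amid what is visible of it).
The state is a dict: "time_s": time; "joint_pos": joint angles; "joint_vel": joint speeds; "joint_efforts": joint torques, N m; "tool_pos": TCP position; "eef_rot": TCP orientation; "ft_force": force on the tool from outside, world axes, zero at the start; "wrist_torque": the same for the moment, N m; "width": finger opening in m; "finger_force": force on a finger pad.
Only numpy, scipy, OpenCV 4.12 (cv2) and the standard library are available. Lean on these libraries where they do the work, as an engineer would, in place of code of your own. Each camera call takes 0.05 s, during which the arm holds its last target. There are 200 camera calls.

TASK

Push the yellow tip box off the loading apron and down the lane of the tip feeder until it is fully home against the stop, without the box or the robot touching either of the two black guide rails, which hold aligned light barriers. Then push the red-knobbed bolt all the way in so that it locks the box in the lane. Push only: do not pinch anything, and do not lift or tip the box, and leave the other things on the bench undisturbed.

Things in the scene. Friction and masses are not known exactly. Their poses are not given: they have to be found in the camera images.
- bay: Tip feeder, fixed: aluminium deck plate 8 mm thick, 190 mm wide (y), from x = -165 to +190 mm. Origin: underside of the plate, on the bench; x points down the lane, away from the loading apron (x < -22 mm), y left, z up. The lane lies on y = 0, 140 mm wide between the rails, x = -22 to +115 mm. The box is home when its far wall meets the stop, its origin then at x = 77 mm, y about 0.
- lane_end (a point): Middle of the lane's end, on the deck's top, at bay x = 117 mm: here two rubber stop bumpers end, 14 to 32 mm above the deck, on the white feeder head (from 6 mm further on, 188 mm wide, top 84 mm above the bench). Axes as the bay's.
- tip_box: Yellow pipette tip box, clear lid shut, loose, about 0.3 kg, starts crooked on the apron. Solid from x = -40 to +40 mm (lid to 41), y = -60 to +60 (yellow part -59 to +59), 67 mm high; thin lips and labels up to 4 mm further out touch nothing. Origin: centre of its underside, 8 mm above the bench. Its +x side goes first. Its walls may be pushed anywhere; the yellow part is 42 mm high.
- rail_left: Left guide rail (+y), fixed: black bar with an aluminium strip on top, 137 mm long (x), 10 mm wide (y), 18 mm high; its top lies 26 mm above the bench. Origin: centre of its underside, on the deck; the inner face is 5 mm from the origin towards the lane. Must not be touched.
- rail_right: Right guide rail (-y), same as the left one. Must not be touched. Outside it, at bay x = 7 to 37, y = -103 to -79 mm, stands the bolt's bracket, 45 mm high above the bench, which is no part of the rail.
- presence_lever (a joint): Presence lever, hinged in the slot of the feeder head: white roller hanging into the end of the lane, green tail above the head. 0 rad when the lane is empty, about 0.49 when the box is fully home (the tail then stands nearly upright). Very weak spring (about 0.2 N at the box), too weak to push the box back.
- retaining_bolt (a joint): Sliding bolt: 0 m drawn back, grows as it is pushed in (towards the bay's +y), 0.026 fully in against its end stop; starts at 0 to 0.003. Dry friction about 1.5 N, stays where it is left. Its steel tongue (diameter 10 mm, axis at bay x = 22 mm, 35.5 mm above the bench) then crosses the right edge of the lane just behind the box; a box over 10 mm short of home blocks it.
- bolt_knob (a point): Middle of the outer end face of the bolt's red knob (diameter 22 mm, 12 mm thick), 35.5 mm above the bench; axes as the bay's: it is pushed along +y. It moves with the bolt; drawn back it lies at bay x = 22, y = -146 mm, fully in at y = -120.
- sample_cup: Bystander, sample cup with a red lid, diameter 58 mm, 68 mm high; origin at the centre of its underside. Leave it alone.
- sample_cup_b: Bystander, second sample cup with a red lid, diameter 58 mm, 68 mm high; origin at the centre of its underside. Leave it alone.
- sample_cup_c: Bystander, sample cup with a yellow lid, diameter 58 mm, 68 mm high; origin at the centre of its underside. Leave it alone.
- petri_dish_2: Bystander, clear petri dish, diameter 90 mm, 16 mm high; origin at the centre of its underside. Leave it alone.
- timer: Bystander, small white bench timer, 62 x 66 x 17 mm; origin at the centre of its underside. Leave it alone.
- coverslip_box: Bystander, small blue-and-clear box of cover slips, 30 x 30 x 16 mm; origin at the centre of its underside. Leave it alone.

How it is judged (in metres and radians):
On the way, in this order (a step that is already met when the one before it is completed fails the run):
1. the tip box is fully home in the lane and presses the presence lever (x of tip_box in the frame of bay between 0.072 and 0.081 m and angle between the x axis of tip_box and the x axis of bay, either way round below 0.1 rad and value of joint presence_lever above 0.33 rad and y of tip_box in the frame of bay between -0.012 and 0.012 m and z of tip_box in the frame of bay below 0.012 m), for 0.2 s.
2. the bolt is pushed in across the lane behind the box (value of joint retaining_bolt above 0.023 m), for 0.2 s.
At the end, for the whole second after the job is handed in: The tip box stands still on the deck, home in the lane (within 5 mm of the stop, within 12 mm of the lane's middle and 0.10 rad of its direction), the presence lever is pressed (over 0.33 rad), and the bolt is in to within 3 mm of its end stop (all of step 1 and value of joint retaining_bolt above 0.023 m and linear speed of tip_box below 0.01 m/s); the robot touches nothing.
It fails at once if the tip box touches a guide rail (contact force between tip_box and rail_left above 0.1 N or contact force between tip_box and rail_right above 0.1 N).
It fails at once if the robot touches a guide rail (contact force between any of the arm, the fingers and rail_left above 0.1 N or contact force between any of the arm, the fingers and rail_right above 0.1 N).
It fails at once if the tip box is lifted off the deck or tipped (z of tip_box in the frame of bay above 0.018 m or angle between tip_box's own z axis and vertical above 0.15 rad).
It fails at once if the tip box or the knob of the bolt is taken between the fingers ((x of the grasp point in the frame of tip_box between -0.034 and 0.034 m and y of the grasp point in the frame of tip_box between -0.054 and 0.054 m and z of the grasp point in the frame of tip_box below 0.064 m) or (x of the grasp point in the frame of bolt_knob between -0.008 and 0.008 m and y of the grasp point in the frame of bolt_knob between 0.002 and 0.015 m and z of the grasp point in the frame of bolt_knob below 0.012 m)).
It fails at once if another thing on the bench is moved more than 2 cm (distance of any of sample_cup, sample_cup_b, sample_cup_c, petri_dish_2, timer, coverslip_box from where it was at the start of the episode above 0.02 m).
It also fails if it takes over 67 s, if anything falls off the work surface, if the arm or the gripper's body presses on something with over 40 N, if the wrist force passes 120 N, or if a joint passes its speed limit or range.

## Working session

There is one attempt and no reset: what is moved stays moved. The work goes in short steps, Python scripts to look and compute and a tool call to move; the robot and the scene stay as the last step left them, time stands still between calls to the robot, and variables do not carry over. Pictures are saved under pics/ and viewed, at most 10 in all, crops included, and the job is handed in when it is done.

Besides the shell and the picture viewer there is one more tool, called after ">>>" as a command line: name --pt "numbers of a row" for each row, then --argument value for the rest. arm_command: Moves the arm, as the interface text tells. Its arguments: {"type":"object","properties":{"motion":{"type":"array","items":{"type":"array","items":{"type":"number"}}},"force":{"type":"number"}},"required":["motion"]}

```bash
mkdir -p pics; cat > h.py <<'E'
import numpy as np, cv2
from workcell import ctrl, eyes, job_done
def cam(n):
    m=eyes.camera_model(n); R=np.array(m["orientation"]); e=np.array(m["eye"])
    K=np.array(m["mtx"]); d=np.array(m["dist"]); F=np.diag([1.,-1,-1])
    Rc=F@R.T
    return K,d,Rc,-Rc@e,e
def proj(n,P):
    K,d,Rc,t,e=cam(n)
    return cv2.projectPoints(np.array(P,float).reshape(-1,3),cv2.Rodrigues(Rc)[0],t,K,d)[0].reshape(-1,2)
def onz(n,uv,z):
    K,d,Rc,t,e=cam(n)
    p=cv2.undistortPoints(np.array(uv,float).reshape(-1,1,2),K,d).reshape(-1,2)
    r=np.c_[p,np.ones(len(p))]@Rc
    return e+r*((z-e[2])/r[:,2])[:,None]
E
python3 - <<'E'
from h import *
for n in("side","top"):
    im=eyes.grab_frame(n); cv2.imwrite(f"pics/{n}0.png",cv2.resize(im,(800,600)))
    cv2.imwrite(f"pics/{n}0_raw.png",im)
    print(n,eyes.camera_model(n))
s=ctrl.read_state(); print(s,ctrl.nose_length)
E
```

```text
side {'mtx': array([[418.66273719,   0.        , 256.33828948],
       [  0.        , 418.66273719, 191.35221821],
       [  0.        ,   0.        ,   1.        ]]), 'dist': array([-0.12647131,  0.        ,  0.        ,  0.        ,  0.        ]), 'eye': array([-0.04059084,  0.34548871,  1.10800035]), 'orientation': array([[-0.55052747,  0.69486752, -0.46268632],
       [-0.83469162, -0.44856054,  0.31950483],
       [ 0.0144707 ,  0.56209658,  0.826945  ]])}
top {'mtx': array([[496.6075922 ,   0.        , 251.56996865],
       [  0.        , 496.6075922 , 197.71907836],
       [  0.        ,   0.        ,   1.        ]]), 'dist': array([0.0486059, 0.       , 0.       , 0.       , 0.       ]), 'eye': array([ 0.22897302, -0.03867925,  1.49006564]), 'orientation': array([[-0.0808226 ,  0.97321152, -0.21523718],
       [-0.99672577, -0.07942137,  0.01516552],
       [-0.00233517,  0.21575816,  0.97644404]])}
{'time_s': 0.1, 'joint_pos': array([68.80568874, 27.37116184,  1.27979401, 89.17142558, -0.65998983,
       63.55853956, -4.76498748]), 'joint_vel': array([ 0.06304834, -0.04220639,  0.02701882, -0.29390413, -0.05199484,
       -0.07395266,  0.03473174]), 'joint_efforts': array([ 4.97780624e-03, -5.97752666e+01,  1.61392417e+00, -2.81952077e+01,
        1.28791112e-02,  5.06881275e-03,  8.23762264e-06]), 'tool_pos': array([ 0.1746622 , -0.65175726,  0.40383038]), 'eef_rot': array([[ 9.65935246e-01,  2.58783367e-01, -5.18742302e-04],
       [ 2.58783868e-01, -9.65934003e-01,  1.55288109e-03],
       [-9.92110311e-05, -1.63422472e-03, -9.99998660e-01]]), 'ft_force': array([-1.40869517,  0.0414489 ,  0.03839131]), 'wrist_torque': array([-0.06606437,  0.03218524, -0.06085144]), 'finger_force': 0.0, 'width': 0.08543824928561422} 0.1734
```

View pics/top0.png

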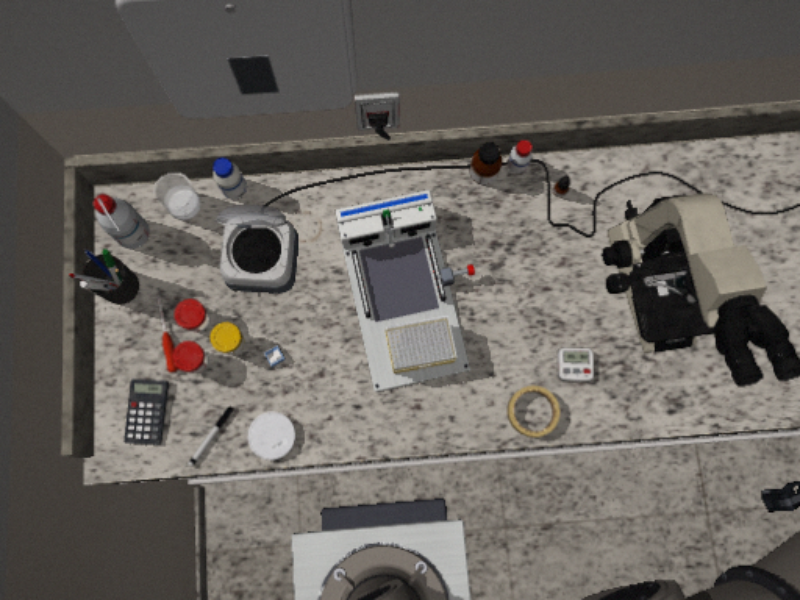

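View pics/side0.png

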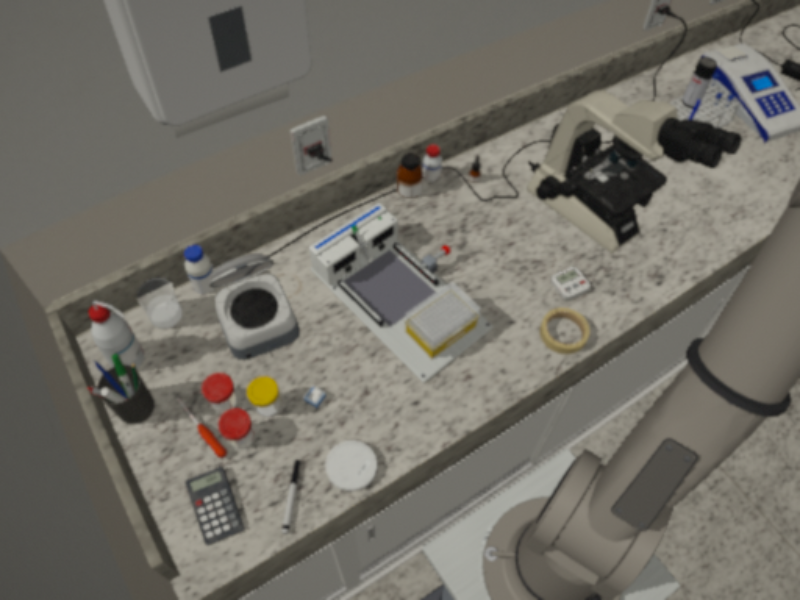

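The top view shows the feeder at about (400,290), with the lane pointing up the picture, the box at (421,345) and the red knob at (471,270). Cups and the coverslip box are far to the left, and the timer is to the right at (576,364). I'll enlarge the feeder.

```bash
python3 - <<'E'
from h import *
a=cv2.imread("pics/top0_raw.png")[118:253,205:325]
cv2.imwrite("pics/ct.png",cv2.resize(a,None,fx=4.4,fy=4.4,interpolation=cv2.INTER_CUBIC))
a=cv2.imread("pics/side0_raw.png")[125:245,190:330]
cv2.imwrite("pics/cs.png",cv2.resize(a,None,fx=5,fy=5,interpolation=cv2.INTER_CUBIC))
E
```

```text
(no output)
```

View pics/ct.png

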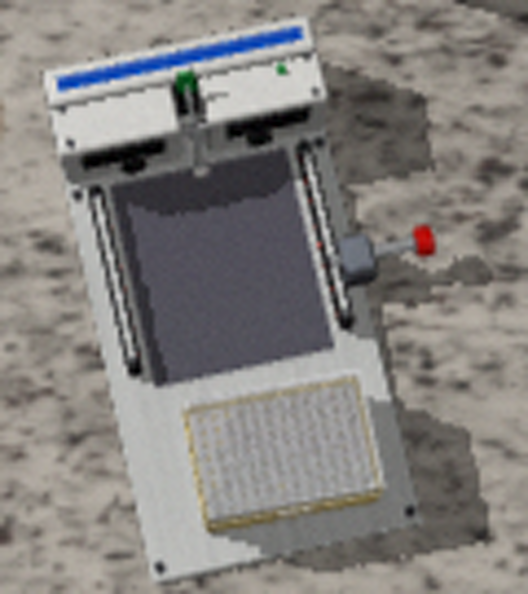

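View pics/cs.png

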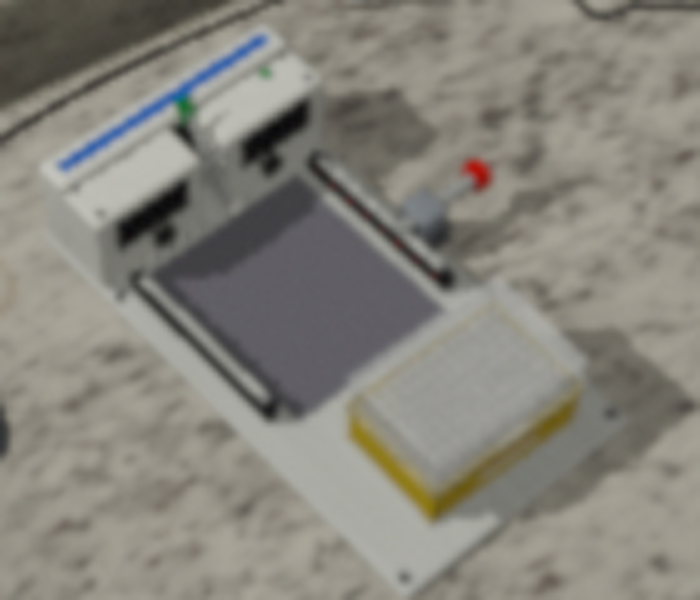

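```bash
cat >> h.py <<'E'
from scipy.optimize import least_squares, minimize
def place(p,P):
    P=np.array(P,float).reshape(-1,3); c,s=np.cos(p[2]),np.sin(p[2])
    return np.c_[p[0]+c*P[:,0]-s*P[:,1],p[1]+s*P[:,0]+c*P[:,1],P[:,2]]
BOX=[(x,y,z) for z,a,b in((.008,.04,.06),(.05,.0415,.061),(.075,.041,.06)) for x in(-a,a) for y in(-b,b)]
def boxfit(p0,cams=("top","side")):
    M={}
    for c in cams:
        r=eyes.silhouettes("tip_box",c)
        if r: M[c]=r[0]["pixels"].astype(np.uint8); print(c,r[0]["score"],r[0]["at"],M[c].sum())
    def cost(p,v=0):
        t=0
        for c,m in M.items():
            h=cv2.convexHull((proj(c,place(p,BOX))*64).round().astype(np.int32))
            big=np.zeros((384*4,512*4),np.uint8); cv2.fillConvexPoly(big,((h/16)+1.5).round().astype(np.int32),1)
            hm=cv2.resize(big.astype(np.float32),(512,384),interpolation=cv2.INTER_AREA)
            t+=np.abs(hm-m).sum()/m.sum()
        return t
    s=[p0+np.array(d) for d in((0,0,0),(.02,0,0),(0,.02,0),(0,0,.15))]
    r=minimize(cost,p0,method="Nelder-Mead",options=dict(initial_simplex=s,xatol=1e-4,fatol=1e-4))
    return r.x,r.fun
def rel(bay,p):
    c,s=np.cos(bay[2]),np.sin(bay[2]); d=p[:2]-bay[:2]
    return np.array([c*d[0]+s*d[1],-s*d[0]+c*d[1],p[2]-bay[2]])
E
python3 - <<'E'
from h import *
T=[((-165,95,8),(152,582)),((-165,-95,8),(420,520)),((-22,75,26),(134,364)),((-22,-75,26),(346,318)),((115,75,26),(97,190)),((115,-75,26),(304,145)),((22,-140,35.5),(425,240)),((123,94,84),(57,150)),((123,-94,84),(325,95))]
S=[((-165,95,8),(405,597)),((-22,75,26),(265,402)),((-22,-75,26),(443,272)),((115,75,26),(142,282)),((115,-75,26),(318,160)),((22,-140,35.5),(476,174)),((123,94,84),(105,217)),((123,-94,84),(318,78))]
obs={}
for n,L,sc,o in(("top",T,4.4,(205,118)),("side",S,5,(190,125))):
    obs[n]=(np.array([l[0] for l in L])/1e3,(np.array([l[1] for l in L])+.5)/sc-.5+o)
f=lambda p,ns:np.concatenate([(proj(n,place(p,obs[n][0]))-obs[n][1]).ravel() for n in ns])
for ns in(("top",),("side",),("top","side")):
    r=least_squares(f,[.55,0,0.2],args=(ns,),loss="soft_l1"); print(ns,r.x)
print(r.fun.reshape(-1,2).round(1).tolist())
bay=r.x; np.save("bay.npy",bay)
for cs in(("top",),("side",),("top","side")):
    p,c=boxfit(bay+[-.09,0,0],cs); print(p,c,rel(bay,p))
np.save("box.npy",p)
for n in("sample_cup","petri_dish_2","timer","coverslip_box"):
    print(n,[(onz("top",[q["at"][::-1]],.03)[0,:2].round(3).tolist(),round(q["score"],2)) for q in eyes.silhouettes(n,"top")])
E
```

```text
('top',) [ 0.57614562 -0.08200042  0.1384106 ]
('side',) [ 0.57261216 -0.08233533  0.1402255 ]
('top', 'side') [ 0.57485787 -0.08210457  0.13981046]
[[-0.2, 0.5], [0.7, 0.7], [0.0, 1.6], [0.3, 1.5], [-1.0, -1.4], [-0.5, -1.4], [0.0, 0.1], [0.2, 0.8], [1.1, 0.0], [-0.6, -0.4], [0.9, 0.5], [1.1, 0.4], [-2.3, -3.0], [-2.1, -2.4], [-0.1, -0.4], [-2.6, 0.6], [0.8, -1.8]]
top 0.93 [221.0, 267.4] 1296
[ 0.47587942 -0.10567369  0.10968316] 0.0349633487654321 [-0.10129715 -0.00954596 -0.0301273 ]
side 0.81 [205.3, 284.9] 1415
[ 0.47244916 -0.10694417  0.13660809] 0.0428886925795053 [-0.10487098 -0.01032601 -0.00320236]
top 0.93 [221.0, 267.4] 1296
side 0.81 [205.3, 284.9] 1415
[ 0.4747116  -0.10656281  0.1203243 ] 0.10872956473847228 [-0.10257748 -0.01026366 -0.01948615]
sample_cup [([0.513, 0.262], 0.87), ([0.489, 0.328], 0.81), ([0.567, 0.328], 0.59)]
petri_dish_2 []
timer [([0.417, -0.391], 0.75)]
coverslip_box [([0.472, 0.173], 0.54)]
```

>>> arm_command --pt "0 0 0 41.7 -33.5 0 0.5" --pt "0 0 0 41.7 -33.5 0 0.5" --pt "0 0 0 41.7 -33.5 0 0.5" --pt "0 0 0 41.7 -33.5 0 0.5" --pt "0 0 0 41.7 -33.5 0 0.5" --pt "0 0 0 41.7 -33.5 0 0.5" --pt "0 0 0 41.7 -33.5 0 0.5" --pt "0 0 0 41.7 -33.5 0 0.5" --pt "0 0 0 41.7 -33.5 0 0.5" --pt "0 0 0 41.7 -33.5 0 0.5"

```text
time_s: 1.5
tool_pos: [0.471, -0.2469, 0.4052]
eef_rot: [[0.966, 0.258, 0.001], [0.258, -0.966, -0.001], [0.001, 0.001, -1.0]]
ft_force: [0.4, -0.8, 0.4]
width: 0.0427
finger_force: 0.0
```

>>> arm_command --pt "0 0 -0.145 0 0 0 0.5" --pt "0 0 -0.145 0 0 0 0.5" --pt "0 0 -0.145 0 0 0 0.5" --pt "0 0 -0.145 0 0 0 0.5" --pt "0 0 -0.145 0 0 0 0.5" --pt "0 0 -0.145 0 0 0 0.5" --pt "0 0 -0.145 0 0 0 0.5" --pt "0 0 -0.145 0 0 0 0.5" --pt "0 0 -0.145 0 0 0 0.5" --pt "0 0 -0.145 0 0 0 0.5"

```text
time_s: 2.5
tool_pos: [0.4701, -0.2487, 0.4048]
eef_rot: [[-0.146, 0.989, 0.0], [0.989, 0.146, -0.0], [-0.0, 0.0, -1.0]]
ft_force: [0.2, 0.7, 0.4]
width: 0.0428
finger_force: 0.0
```

```bash
cat >> h.py <<'E'
from scipy.spatial.transform import Rotation as Rn
bay=np.load("bay.npy") if __import__("os").path.exists("bay.npy") else None
def goto(bx,by,z,yawdeg):
    "remaining motion to tool axis at bay (bx,by), TCP height z, tool x at yawdeg in bay"
    s=ctrl.read_state(); R=np.array(s["eef_rot"]); p=np.array(s["tool_pos"])
    t=place(bay,[(bx,by,z)])[0]; a=bay[2]+np.radians(yawdeg); c,q=np.cos(a),np.sin(a)
    G=np.array([[c,q,0],[q,-c,0],[0,0,-1]])
    b=rel(bay,np.r_[p[:2],0])
    print("t %.1f bay xy %s z %.1f w %.1f F %s M %s"%(s["time_s"],(b[:2]*1e3).round(1),p[2]*1e3,s["width"]*1e3,s["ft_force"].round(2),s["wrist_torque"].round(2)),"j",s["joint_pos"].round(0))
    print(" shift now-axes",(R.T@(t-p)*1e3).round(1)," turn",Rn.from_matrix(R.T@G).as_rotvec().round(4)," shift in goal axes",(G.T@(t-p)*1e3).round(1))
E
python3 -c "
from h import *
goto(-.103,-.125,.205,90)"
```

```text
t 2.5 bay xy [-126.9 -150.4] z 404.8 w 42.8 F [0.2  0.73 0.4 ] M [ 0.02 -0.02 -0.03] j [ 42.  16. -25. 107.   8.  59.  22.]
 shift now-axes [ 25.3  24.1 199.8]  turn [0.0002 0.0003 0.007 ]  shift in goal axes [ 25.4  23.9 199.8]
```

>>> arm_command --pt "0 0 0.007 2 4 25 0.5" --pt "0 0 0 2 4 25 0.5" --pt "0 0 0 2 4 25 0.5" --pt "0 0 0 2 4 25 0.5" --pt "0 0 0 2 4 25 0.5" --pt "0 0 0 2 4 25 0.5" --pt "0 0 0 0 0 25 0.5" --pt "0 0 0 0 0 20 0.5" --pt "0 0 0 0 0 5 0.5" --pt "0 0 0 0 0 0 0.5"

```text
time_s: 3.5
tool_pos: [0.4923, -0.2335, 0.2043]
eef_rot: [[-0.134, 0.991, -0.001], [0.991, 0.134, 0.0], [0.001, -0.001, -1.0]]
ft_force: [0.2, -0.3, 0.1]
width: 0.0429
finger_force: 0.0
```

```bash
python3 -c "
from h import *
goto(-.103,-.085,.205,90)
im=eyes.grab_frame('side');cv2.imwrite('pics/s1.png',cv2.resize(im[125:265,190:370],None,fx=4,fy=4,interpolation=cv2.INTER_CUBIC))"
```

```text
t 3.5 bay xy [-102.9 -138.4] z 204.3 w 42.9 F [ 0.22 -0.35  0.06] M [-0.   -0.01 -0.03] j [ 35.  32. -20. 114.  18.  36.  10.]
 shift now-axes [53.4 -0.4 -0.6]  turn [-0.001  -0.0006 -0.0058]  shift in goal axes [53.4 -0.1 -0.7]
```

View pics/s1.png

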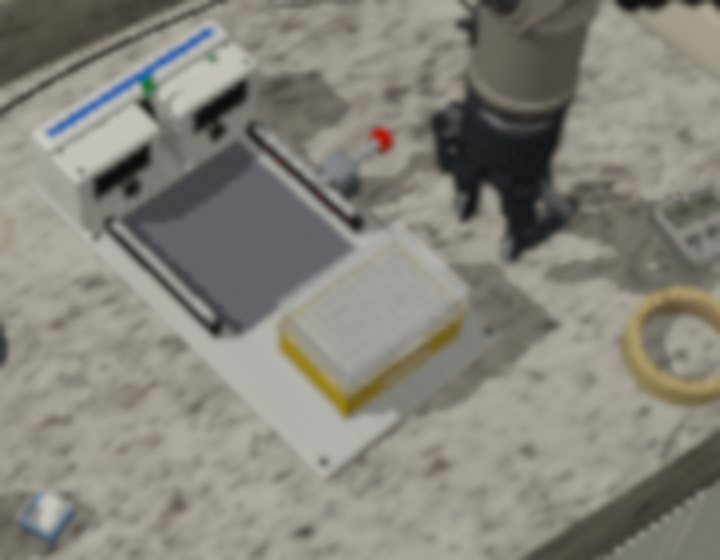

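The picture shows the gripper, fingertips at (512,250) and (465,210), standing clear to the right of the box, level with it. Next comes the sideways push.

>>> arm_command --pt "0 0 -0.006 12 0 0 0.5" --pt "0 0 0 13 0 0 0.5" --pt "0 0 0 13 0 0 0.5" --pt "0 0 0 10 0 0 0.5" --pt "0 0 0 4 0 0 0.5" --pt "0 0 0 3 0 0 0.5" --pt "0 0 0 3 0 0 0.5" --pt "0 0 0 3 0 0 0.5" --pt "0 0 0 2 0 0 0.5" --pt "0 0 0 0 0 0 0.5"

```text
time_s: 4.55
tool_pos: [0.4839, -0.1712, 0.2049]
eef_rot: [[-0.139, 0.99, 0.001], [0.99, 0.139, -0.0], [-0.0, 0.001, -1.0]]
ft_force: [1.1, -1.6, 3.0]
width: 0.0429
finger_force: 0.0
```

```bash
python3 -c "
from h import *
goto(-.103,-.071,.205,90)
eyes.grab_frame('side');eyes.grab_frame('top')
for c in (('side',),('top',)):
  p,f=boxfit(np.load('box.npy'),c);print(rel(bay,p),f)"
```

```text
t 4.5 bay xy [-102.5  -75.6] z 204.9 w 42.9 F [ 1.12 -1.62  3.04] M [-0.17 -0.18 -0.08] j [ 29.  30. -20. 118.  18.  34.   4.]
 shift now-axes [ 4.6 -0.5 -0.1]  turn [ 0.0007  0.0003 -0.0001]  shift in goal axes [ 4.6 -0.5 -0.1]
side 0.87 [204.8, 280.8] 1401
[-0.10612232 -0.00339591  0.02268929] 0.05290863668807994
top 0.67 [220.9, 262.8] 1168
[-0.10351825 -0.00016198 -0.02183871] 0.12970890410958905
```

>>> arm_command --pt "0 0 0 2 0 0 0.5" --pt "0 0 0 2 0 0 0.5" --pt "0 0 0 0 0 0 0.5" --pt "0 0 0 -10 0 0 0.5" --pt "0 0 0 -20 0 0 0.5" --pt "0 0 0 -25 0 0 0.5" --pt "0 0 0 -10 0 -20 0.5" --pt "0 0 0 0 0 -30 0.5" --pt "0 0 0 0 0 -35 0" --pt "0 0 0 0 0 -35 0"

```text
time_s: 5.75
tool_pos: [0.4914, -0.2316, 0.3248]
eef_rot: [[-0.14, 0.99, -0.003], [0.99, 0.14, 0.002], [0.002, -0.002, -1.0]]
ft_force: [0.8, -1.7, -0.3]
width: 0.07
finger_force: 0.0
```

```bash
python3 -c "
from h import *
goto(-.21,-.0,.325,0)
im=eyes.grab_frame('side');cv2.imwrite('pics/s2r.png',im);im=eyes.grab_frame('top');cv2.imwrite('pics/t2r.png',im)
for c in (('side',),('top',),('top','side')):
  p,f=boxfit(np.load('box.npy'),c);print(rel(bay,p),f)
cv2.imwrite('pics/t2.png',cv2.resize(im[130:258,215:325],None,fx=4.6,fy=4.6,interpolation=cv2.INTER_CUBIC))"
```

```text
t 5.8 bay xy [-103.5 -136.4] z 324.8 w 70.0 F [ 0.79 -1.68 -0.32] M [-0.02 -0.02  0.01] j [ 38.  22. -24. 110.  12.  50.  16.]
 shift now-axes [ 136.4 -106.4    0.4]  turn [-3.7000e-03  1.0000e-04  1.5711e+00]  shift in goal axes [-106.5 -136.4   -0.2]
side 0.61 [271.3, 148.8] 487
[ 0.73514999 -1.49423592  0.96106813] 1.0
top 0.94 [218.8, 265.8] 1297
[-0.10294582  0.00184637 -0.00542871] 0.031274094063222825
top 0.94 [218.8, 265.8] 1297
side 0.61 [271.3, 148.8] 487
[-0.10261635  0.00151036  0.01651481] 4.064971150451445
```

View pics/t2.png

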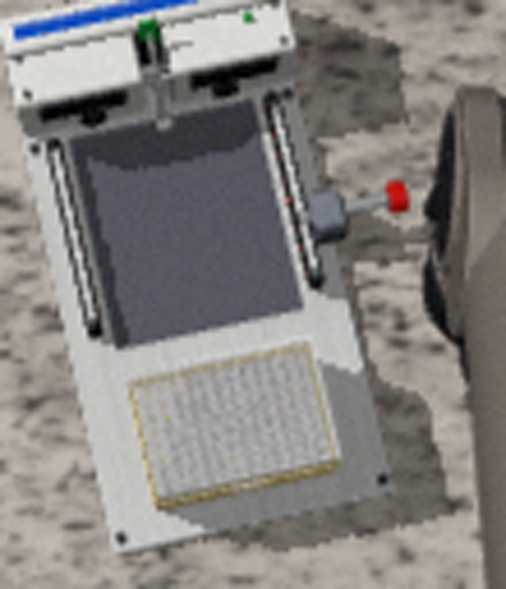

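The box now sits squared and near the lane's middle: its lid spans (130..308, 363) and its sides run parallel to the mat. Now I turn the tool and go behind it.

>>> arm_command --pt "0 0 0.149 0 0 0 0" --pt "0 0 0.149 0 0 0 0" --pt "0 0 0.149 0 0 0 0" --pt "0 0 0.149 0 0 0 0" --pt "0 0 0.149 0 0 0 0" --pt "0 0 0.149 0 0 0 0" --pt "0 0 0.149 0 0 0 0" --pt "0 0 0.149 0 0 0 0" --pt "0 0 0.149 0 0 0 0" --pt "0 0 0.149 0 0 0 0"

```text
time_s: 7.05
tool_pos: [0.4915, -0.2313, 0.3228]
eef_rot: [[0.977, 0.213, -0.004], [0.213, -0.977, 0.001], [-0.003, -0.002, -1.0]]
ft_force: [-0.6, 0.2, 0.2]
width: 0.0852
finger_force: 0.0
```

>>> arm_command --pt "0 0 0.081 0 0 0 0" --pt "0 0 0 -15 -34 0 0" --pt "0 0 0 -15 -34 0 0" --pt "0 0 0 -15 -34 0 0" --pt "0 0 0 -15 -34 5 0" --pt "0 0 0 0 0 20 0" --pt "0 0 0 0 0 20 0" --pt "0 0 0 0 0 20 0" --pt "0 0 0 0 0 0 0" --pt "0 0 0 0 0 0 0"

```text
time_s: 8.05
tool_pos: [0.4133, -0.1052, 0.259]
eef_rot: [[0.99, 0.139, -0.003], [0.139, -0.99, 0.0], [-0.003, -0.001, -1.0]]
ft_force: [0.2, -0.2, 0.1]
width: 0.0855
finger_force: 0.0
```

```bash
python3 -c "
from h import *
goto(-.167,-.0,.205,0)"
```

```text
t 8.1 bay xy [-163.2   -0.3] z 259.0 w 85.5 F [ 0.17 -0.19  0.09] M [-0.01 -0.03  0.02] j [ 14.  17.  -9. 129.   5.  35. -81.]
 shift now-axes [-3.7 -0.3 54. ]  turn [-0.0009  0.0029  0.0001]  shift in goal axes [-3.8 -0.3 54. ]
```

>>> arm_command --pt "0 0.003 0 -6 0 0 0" --pt "0 0 0 -6 0 0 0" --pt "0 0 0 0 0 0 0"

```text
time_s: 8.35
tool_pos: [0.4009, -0.1072, 0.2601]
eef_rot: [[0.99, 0.139, 0.003], [0.139, -0.99, 0.0], [0.003, 0.0, -1.0]]
ft_force: [-1.3, -0.6, 0.0]
width: 0.0853
finger_force: 0.0
```

```bash
python3 -c "
from h import *
goto(-.167,-.0,.205,0)
print(ctrl.read_state()['joint_pos'])"
```

```text
t 8.3 bay xy [-175.8   -0.6] z 260.1 w 85.3 F [-1.3  -0.62  0.04] M [-0.04 -0.01  0.01] j [ 14.  16.  -9. 130.   4.  34. -80.]
 shift now-axes [ 8.6 -0.6 55.1]  turn [ 0.0003 -0.0028 -0.0007]  shift in goal axes [ 8.8 -0.6 55.1]
[ 14.22541545  16.29293492  -8.95697197 130.03833911   4.47157854
  33.7751815  -80.12061294]
```

>>> arm_command --pt "0 -0.001 0 0 0 12 0" --pt "0 -0.001 0 0 0 12 0" --pt "0 0 0 0 0 12 0" --pt "0 0 0 0 0 12 0" --pt "0 0 0 0 0 7 0" --pt "0 0 0 0 0 0 0"

```text
time_s: 8.95
tool_pos: [0.4018, -0.1069, 0.2043]
eef_rot: [[0.99, 0.139, -0.0], [0.139, -0.99, 0.0], [-0.0, -0.0, -1.0]]
ft_force: [-0.0, 0.5, -0.3]
width: 0.0854
finger_force: 0.0
```

```bash
python3 -c "
from h import *
goto(-.151,.001,.205,0)
print(ctrl.read_state()['joint_pos'])"
```

```text
t 8.9 bay xy [-174.9   -0.4] z 204.3 w 85.4 F [-0.03  0.5  -0.35] M [ 0.03  0.01 -0.02] j [ 13.  23.  -8. 132.   7.  26. -82.]
 shift now-axes [23.9 -1.4 -0.7]  turn [-0.0003  0.     -0.    ]  shift in goal axes [23.9 -1.4 -0.7]
[ 12.8157906   23.08391503  -7.61396058 131.60451975   6.85673549
  25.65867743 -82.37212326]
```

>>> arm_command --pt "0 0 0 8 0 0 0" --pt "0 0 0 5 0 0 0" --pt "0 0 0 3 0 0 0" --pt "0 0 0 3 0 0 0" --pt "0 0 0 5 0 0 0" --pt "0 0 0 6 0 0 0" --pt "0 0 0 7 0 0 0" --pt "0 0 0 7 0 0 0" --pt "0 0 0 4 0 0 0" --pt "0 0 0 2 0 0 0"

```text
time_s: 9.95
tool_pos: [0.4522, -0.0998, 0.2047]
eef_rot: [[0.99, 0.14, 0.001], [0.14, -0.99, 0.0], [0.001, -0.0, -1.0]]
ft_force: [-1.5, -0.7, 0.2]
width: 0.0852
finger_force: 0.9
```

```bash
cat > look.py <<'E'
from h import *
import sys
bx,by=float(sys.argv[1]),float(sys.argv[2])
goto(bx,by,.205,0)
ti=eyes.grab_frame('top'); si=eyes.grab_frame('side')
g=place(bay,[(float(sys.argv[3]),0,0)])[0]
for c in (('side',),('top',)):
  p,f=boxfit(np.r_[g[:2],bay[2]],c);print(rel(bay,p).round(4),round(f,3))
if len(sys.argv)>4:
  a=cv2.resize(ti[125:245,205:315],None,fx=4,fy=4,interpolation=cv2.INTER_CUBIC)
  b=cv2.resize(si[125:245,190:278],None,fx=4,fy=4,interpolation=cv2.INTER_CUBIC)
  cv2.imwrite(sys.argv[4],np.hstack([a,b]))
E
python3 look.py .025 0 -.073 pics/l3.png
```

```text
t 9.9 bay xy [-124.    -0.4] z 204.7 w 85.2 F [-1.51 -0.72  0.17] M [-0.08  0.39  0.02] j [ 11.  26.  -7. 126.   7.  29. -84.]
 shift now-axes [ 1.49e+02 -4.00e-01 -1.00e-01]  turn [-0.     -0.0014  0.0002]  shift in goal axes [149.   -0.4  -0.3]
side 0.73 [199.2, 262.5] 690
[-0.0737  0.0033  0.0046] 1.114
top 0.71 [209.0, 244.6] 194
[-0.0577  0.0251 -0.2209] 5.677
```

View pics/l3.png

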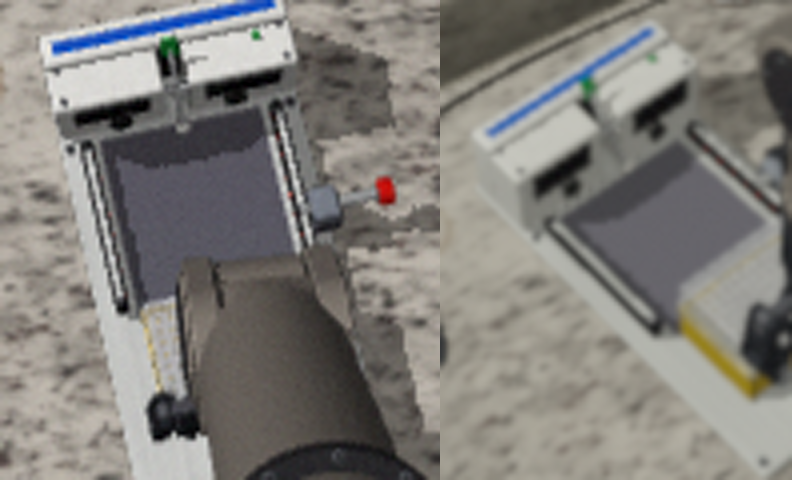

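In the top half the arm hides most of the box, with only its left edge showing at (143,315)-(155,390). In the side half the front-left base corner is at (684,330), just inside the rail end at (660,325). I'll fit on the unoccluded part only.

```bash
cat > part.py <<'E'
from h import *
import sys
# fit x,y of box (yaw from tool) on pixels not hidden by the arm
x0=float(sys.argv[1]); lim={"side":eval(sys.argv[2]),"top":eval(sys.argv[3])}
for n,(r1,c1) in lim.items():
    eyes.grab_frame(n); q=eyes.silhouettes("tip_box",n)[0]; m=q["pixels"].astype(np.float32)
    w=np.zeros((384,512),np.float32); w[:r1,:c1]=1
    def cost(v):
        h=cv2.convexHull((proj(n,place(bay,place([v[0],v[1],0],BOX)))*4+1.5).round().astype(np.int32))
        b=np.zeros((1536,2048),np.uint8); cv2.fillConvexPoly(b,h,1)
        return (np.abs(cv2.resize(b.astype(np.float32),(512,384),interpolation=cv2.INTER_AREA)-m)*w).sum()
    g=[(cost((x0+dx,dy)),x0+dx,dy) for dx in np.arange(-.006,.0061,.002) for dy in np.arange(-.01,.0101,.001)]
    print(n,q["score"],[np.round(t,4).tolist() for t in sorted(g)[:3]],(m*w).sum())
E
python3 part.py -.073 "(384,264)" "(222,242)"
```

```text
side 0.61 [[12.9375, -0.073, -0.0], [14.8125, -0.073, -0.001], [17.5, -0.075, -0.0]] 342.0
top 0.76 [[3.625, -0.075, 0.003], [3.875, -0.075, 0.002], [3.9375, -0.073, 0.002]] 16.0
```

>>> arm_command --pt "0 0 0 3 0 0 0" --pt "0 0 0 5 0 0 0" --pt "0 0 0 7 0 0 0" --pt "0 0 0 8 0 0 0" --pt "0 0 0 8 0 0 0" --pt "0 0 0 8 0 0 0" --pt "0 0 0 8 0 0 0" --pt "0 0 0 7 0 0 0" --pt "0 0 0 5 0 0 0" --pt "0 0 0 2 0 0 0"

```text
time_s: 11.35
tool_pos: [0.5125, -0.0913, 0.2048]
eef_rot: [[0.99, 0.14, 0.001], [0.14, -0.99, 0.0], [0.001, -0.0, -1.0]]
ft_force: [-1.1, -0.3, -0.2]
width: 0.0854
finger_force: 0.6
```

```bash
python3 look.py .026 0 -.012 pics/l4.png; python3 part.py -.012 "(384,250)" "(200,238)"
```

```text
t 11.3 bay xy [-63.   -0.4] z 204.8 w 85.4 F [-1.13 -0.25 -0.2 ] M [-0.01  0.24  0.02] j [  9.  30.  -7. 118.   7.  33. -85.]
 shift now-axes [89.  -0.4 -0.1]  turn [-0.     -0.0013  0.0002]  shift in goal axes [89.  -0.4 -0.2]
side 0.88 [188.3, 251.7] 653
[-0.0148  0.0017 -0.0176] 1.174
top 0.67 [191.5, 239.0] 175
[ 0.0053  0.027  -0.1631] 6.412
side 0.79 [[12.9375, -0.012, -0.001], [13.3125, -0.014, -0.001], [13.3125, -0.012, -0.002]] 296.0Traceback (most recent call last):
  File "part.py", line 6, in <module>
    eyes.grab_frame(n); q=eyes.silhouettes("tip_box",n)[0]; m=q["pixels"].astype(np.float32)
                          ~~~~~~~~~~~~~~~~~~~~~~~~~~~~~^^^
IndexError: list index out of range
```

View pics/l4.png

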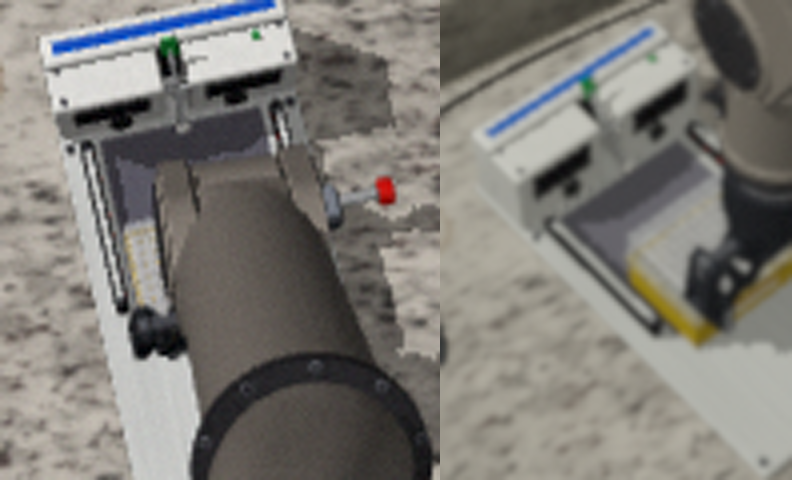

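The box is between the rails, straight, with a gap to the left rail: box edge at (630,265), rail at (610,280) in the side half. Continuing.

>>> arm_command --pt "0 0 0 3 0 0 0" --pt "0 0 0 5 0 0 0" --pt "0 0 0 8 0 0 0" --pt "0 0 0 9 0 0 0" --pt "0 0 0 9 0 0 0" --pt "0 0 0 9 0 0 0" --pt "0 0 0 9 0 0 0" --pt "0 0 0 9 0 0 0" --pt "0 0 0 6 0 0 0" --pt "0 0 0 3 0 0 0"

```text
time_s: 12.75
tool_pos: [0.5819, -0.0815, 0.2048]
eef_rot: [[0.99, 0.14, 0.001], [0.14, -0.99, 0.0], [0.001, -0.0, -1.0]]
ft_force: [-1.8, 0.8, 0.2]
width: 0.085
finger_force: 0.8
```

>>> arm_command --pt "0 0 0 2 0 0 0" --pt "0 0 0 2 0 0 0" --pt "0 0 0 2 0 0 0" --pt "0 0 0 2 0 0 0" --pt "0 0 0 0 0 0 0"

```text
time_s: 13.25
tool_pos: [0.5894, -0.0806, 0.2049]
eef_rot: [[0.99, 0.139, 0.001], [0.139, -0.99, 0.0], [0.001, 0.0, -1.0]]
ft_force: [-0.7, -0.6, -0.8]
width: 0.0856
finger_force: 0.2
```

```bash
python3 look.py .026 0 .067; python3 part.py .067 "(384,236)" "(180,233)"
```

```text
t 13.2 bay xy [14.6 -0.5] z 204.9 w 85.6 F [-0.73 -0.56 -0.78] M [0.01 0.11 0.01] j [  7.  34.  -7. 108.   6.  38. -86.]
 shift now-axes [11.4 -0.5 -0.1]  turn [ 0.0001 -0.0014 -0.0001]  shift in goal axes [11.4 -0.5 -0.1]
side 0.71 [174.8, 232.4] 585
[ 0.0641  0.0036 -0.0592] 1.339
top 0.69 [164.5, 233.6] 167
[ 0.0724  0.0252 -0.1084] 6.81
side 0.85 [[35.875, 0.063, -0.001], [37.5625, 0.063, -0.0], [38.375, 0.063, -0.002]] 322.0
top 0.57 [[5.1875, 0.065, 0.002], [5.5, 0.063, 0.002], [6.0, 0.063, 0.003]] 27.0
```

>>> arm_command --pt "0 0 0 2 0 0 0" --pt "0 0 0 2 0 0 0" --pt "0 0 0 2 0 0 0" --pt "0 0 0 2 0 0 0" --pt "0 0 0 1 0 0 0" --pt "0 0 0 0 0 0 0"

```text
time_s: 14.25
tool_pos: [0.5983, -0.0792, 0.2049]
eef_rot: [[0.99, 0.139, 0.001], [0.139, -0.99, 0.0], [0.001, 0.0, -1.0]]
ft_force: [-1.6, -0.1, 0.3]
width: 0.0854
finger_force: 0.6
```

>>> arm_command --pt "0 0 0 1 0 0 0" --pt "0 0 0 1 0 0 0" --pt "0 0 0 0 0 0 0"

```text
time_s: 14.55
tool_pos: [0.5993, -0.0792, 0.2047]
eef_rot: [[0.99, 0.139, -0.001], [0.139, -0.99, -0.0], [-0.001, 0.0, -1.0]]
ft_force: [-5.3, -0.0, 3.0]
width: 0.0854
finger_force: 2.6
```

>>> arm_command --pt "0 0 0 1 0 0 0" --pt "0 0 0 0 0 0 0"

```text
time_s: 14.75
tool_pos: [0.5997, -0.0793, 0.2045]
eef_rot: [[0.99, 0.139, -0.003], [0.139, -0.99, -0.0], [-0.003, -0.0, -1.0]]
ft_force: [-7.3, -0.9, 5.0]
width: 0.0852
finger_force: 3.9
```

```bash
python3 look.py .026 0 .077 pics/l5.png; python3 part.py .077 "(384,234)" "(176,231)"
```

```text
t 14.8 bay xy [25.  -0.6] z 204.5 w 85.2 F [-7.3  -0.91  4.98] M [-0.14  1.38  0.2 ] j [  7.  35.  -7. 107.   6.  39. -86.]
 shift now-axes [ 1.  -0.6 -0.5]  turn [-0.      0.0032 -0.0002]  shift in goal axes [ 1.  -0.6 -0.5]
side 0.62 [172.0, 232.9] 581
[ 0.0743  0.0046 -0.0571] 1.34
top 0.7 [159.6, 233.1] 138
[ 0.0839  0.0285 -0.1365] 8.429
side 0.65 [[31.9375, 0.071, -0.002], [34.375, 0.071, -0.001], [36.9375, 0.071, -0.003]] 302.0
top 0.43 [[3.75, 0.073, 0.001], [3.875, 0.075, 0.001], [3.9375, 0.077, 0.001]] 9.0
```

View pics/l5.png

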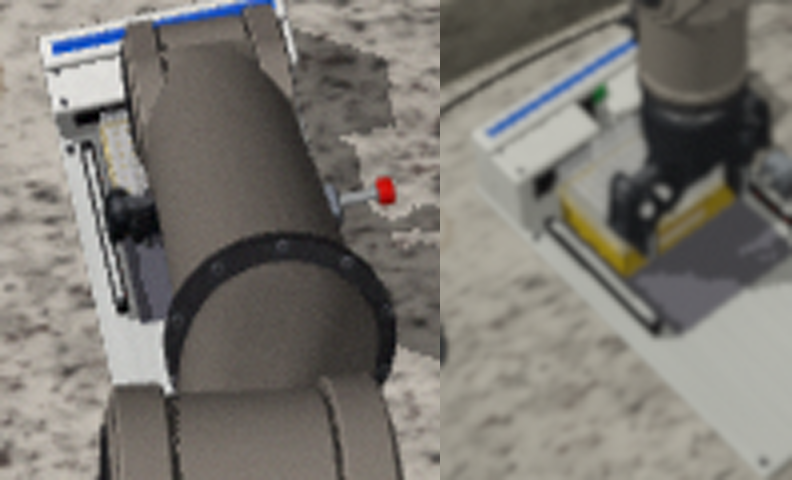

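The box's far end is hidden in the feeder head, and the green tail has swung to (600,92) in the side half. The 7 N push against the stop confirms it is home. Backing off, rising, then going to the knob.

>>> arm_command --pt "0 0 0 -4 0 0 0" --pt "0 0 0 -10 0 0 0" --pt "0 0 0 -15 0 0 0" --pt "0 0 0 -10 0 -10 0" --pt "0 0 0 0 0 -25 0" --pt "0 0 0 0 0 -40 0" --pt "0 0 0 0 0 -40 0" --pt "0 0 0 0 40 0 1" --pt "0 0 0 0 45 0 1" --pt "0 0 0 0 45 0 1"

```text
time_s: 16.15
tool_pos: [0.5805, -0.2141, 0.3216]
eef_rot: [[0.99, 0.141, 0.004], [0.141, -0.99, -0.0], [0.004, 0.001, -1.0]]
ft_force: [1.5, 0.3, 0.0]
width: 0.0442
finger_force: 0.0
```

>>> arm_command --pt "0 0 0 0 45 0 1" --pt "0 0 -0.147 0 0 0 1" --pt "0 0 -0.147 0 0 0 1" --pt "0 0 -0.147 0 0 0 1" --pt "0 0 -0.147 0 0 0 1" --pt "0 0 -0.147 0 0 0 1" --pt "0 0 -0.147 0 0 0 1" --pt "0 0 -0.147 0 0 0 1" --pt "0 0 -0.147 0 0 0 1" --pt "0 0 -0.147 0 0 0 1"

```text
time_s: 17.15
tool_pos: [0.5864, -0.2576, 0.3208]
eef_rot: [[0.102, 0.995, 0.002], [0.995, -0.102, -0.001], [-0.0, 0.002, -1.0]]
ft_force: [0.3, 0.6, 0.7]
width: 0.0001
finger_force: 0.0
```

```bash
cat > chk.py <<'E'
from h import *
import sys
goto(*map(float,sys.argv[1:5]))
g=place(bay,[(.077,0,0)])[0]
for n in("top","side"):
    im=eyes.grab_frame(n); cv2.imwrite(f"pics/last_{n}.png",im)
    p,f=boxfit(np.r_[g[:2],bay[2]],(n,)); print(rel(bay,p).round(4),round(f,3))
    hsv=cv2.cvtColor(im,cv2.COLOR_BGR2HSV); k=proj(n,place(bay,[(.022,-.135,.0355)]))[0]
    m=(((hsv[...,0]<8)|(hsv[...,0]>172))&(hsv[...,1]>150)&(hsv[...,2]>80)); ys,xs=np.nonzero(m); s=np.hypot(xs-k[0],ys-k[1])<14
    if s.any():
        w=onz(n,[(xs[s].mean(),ys[s].mean())],.0355)[0]; print(n,"knob mid bay",(rel(bay,np.r_[w[:2],0])[:2]*1e3).round(1),s.sum())
E
python3 chk.py .022 -.185 .195 90
```

```text
t 17.1 bay xy [ -13.  -175.4] z 320.8 w 0.1 F [0.29 0.56 0.66] M [-0.    0.02  0.02] j [ 35.  31. -23.  97.  14.  55.   1.]
 shift now-axes [ -0.9  36.  125.9]  turn [ 0.0021  0.0006 -0.2418]  shift in goal axes [ -9.6  35.  125.8]
top 0.85 [163.4, 250.2] 1298
[ 0.0778  0.0019 -0.003 ] 0.033
top knob mid bay [  22.1 -139.3] 23
side 0.61 [170.4, 241.0] 1319
[ 0.0741  0.     -0.0147] 0.04
side knob mid bay [  21.1 -141.4] 15
```

>>> arm_command --pt "0 0 -0.121 0 0 0 1" --pt "0 0 -0.121 0 0 0 1" --pt "0 0 0 -5 17.5 0 1" --pt "0 0 0 -5 17.5 0 1" --pt "0 0 0 0 0 30 1" --pt "0 0 0 0 0 35 1" --pt "0 0 0 0 0 35 1" --pt "0 0 0 0 0 22 1" --pt "0 0 0 0 0 4 1" --pt "0 0 0 0 0 0 1"

```text
time_s: 18.35
tool_pos: [0.6228, -0.2627, 0.1938]
eef_rot: [[-0.132, 0.991, 0.0], [0.991, 0.132, 0.0], [0.0, 0.0, -1.0]]
ft_force: [0.1, -0.1, 0.2]
width: 0.0001
finger_force: 0.0
```

```bash
python3 -c "
from h import *
goto(.022,-.157,.195,90)"
```

```text
t 18.4 bay xy [  22.3 -185.5] z 193.8 w 0.1 F [ 0.12 -0.14  0.17] M [ 0.03 -0.06  0.01] j [ 33.  43. -22.  96.  21.  46.   9.]
 shift now-axes [28.5 -0.6 -1.2]  turn [ 0.0003 -0.0001 -0.0074]  shift in goal axes [28.5 -0.3 -1.2]
```

Contact should come at about -157 and the bolt's end stop at about -131.

>>> arm_command --pt "0 0 -0.007 8 0 0 1" --pt "0 0 0 10 0 0 1" --pt "0 0 0 8 0 0 1" --pt "0 0 0 4 0 0 1" --pt "0 0 0 4 0 0 1" --pt "0 0 0 4 0 0 1" --pt "0 0 0 4 0 0 1" --pt "0 0 0 4 0 0 1" --pt "0 0 0 3 0 0 1" --pt "0 0 0 0 0 0 1"

```text
time_s: 19.35
tool_pos: [0.6158, -0.2135, 0.1937]
eef_rot: [[-0.141, 0.99, 0.0], [0.99, 0.141, 0.001], [0.001, 0.0, -1.0]]
ft_force: [-0.6, -0.3, 1.0]
width: -0.0001
finger_force: 0.0
```

>>> arm_command --pt "0 0 0 1.5 0 0 1" --pt "0 0 0 1.5 0 0 1" --pt "0 0 0 0 0 0 1"

```text
time_s: 19.65
tool_pos: [0.6154, -0.2112, 0.1937]
eef_rot: [[-0.141, 0.99, 0.0], [0.99, 0.141, 0.0], [0.0, 0.001, -1.0]]
ft_force: [0.5, -0.9, -1.2]
width: 0.0002
finger_force: 0.4
```

```bash
python3 -c "
from h import *
goto(.022,-.131,.195,90)"
```

```text
t 19.6 bay xy [  22.1 -133.5] z 193.7 w 0.2 F [ 0.54 -0.86 -1.23] M [-0.15 -0.08  0.03] j [ 30.  41. -23.  99.  21.  44.   4.]
 shift now-axes [ 2.5 -0.1 -1.3]  turn [ 0.0005 -0.0002  0.0013]  shift in goal axes [ 2.5 -0.1 -1.3]
```

>>> arm_command --pt "0 0 0 1.5 0 0 1" --pt "0 0 0 1.5 0 0 1" --pt "0 0 0 0 0 0 1"

```text
time_s: 19.95
tool_pos: [0.6151, -0.2098, 0.1938]
eef_rot: [[-0.139, 0.99, 0.001], [0.99, 0.139, -0.002], [-0.002, 0.001, -1.0]]
ft_force: [1.5, -5.3, -3.3]
width: -0.0003
finger_force: 2.6
```

>>> arm_command --pt "0 0 0 1 0 0 1" --pt "0 0 0 1 0 0 1" --pt "0 0 0 0 0 0 1"

```text
time_s: 20.25
tool_pos: [0.6149, -0.2095, 0.1938]
eef_rot: [[-0.138, 0.99, 0.002], [0.99, 0.138, -0.004], [-0.004, 0.002, -1.0]]
ft_force: [2.8, -8.0, -4.3]
width: 0.0003
finger_force: 4.5
```

The end stop is felt: 8 N with no further travel. Retreating and checking.

>>> arm_command --pt "0 0 0 -8 0 0 1" --pt "0 0 0 -20 0 0 1" --pt "0 0 0 -30 0 0 1" --pt "0 0 0 0 0 -30 1" --pt "0 0 0 0 0 -45 1" --pt "0 0 0 0 0 -40 1" --pt "0 0 0 -30 0 0 1" --pt "0 0 0 0 0 0 1" --pt "0 0 0 0 0 0 1"

```text
time_s: 21.15
tool_pos: [0.6267, -0.294, 0.3086]
eef_rot: [[-0.139, 0.99, 0.0], [0.99, 0.139, 0.001], [0.001, 0.0, -1.0]]
ft_force: [0.6, 0.3, 0.1]
width: 0.0003
finger_force: 0.0
```

```bash
python3 chk.py .022 -.185 .195 90; python3 -c "
from h import *
a,b=[cv2.resize(cv2.imread(f'pics/last_{n}.png')[115:245,205:305],None,fx=4,fy=4,interpolation=cv2.INTER_CUBIC) for n in('top','side')]
cv2.imwrite('pics/fin.png',np.hstack([a,b]))"
```

```text
t 21.1 bay xy [  21.8 -217.1] z 308.6 w 0.3 F [0.64 0.34 0.13] M [0.07 0.   0.01] j [ 37.  36. -25.  90.  17.  58.  15.]
 shift now-axes [3.200e+01 1.000e-01 1.136e+02]  turn [ 0.0004 -0.0008 -0.0001]  shift in goal axes [ 32.1   0.2 113.6]
top 0.84 [161.4, 251.6] 1268
[ 0.0766  0.0016 -0.0085] 0.043
top knob mid bay [  21.6 -115.2] 27
side 0.78 [168.9, 242.7] 1328
[ 0.0735 -0.      0.0352] 0.038
side knob mid bay [  20.5 -116.5] 15
```

View pics/fin.png

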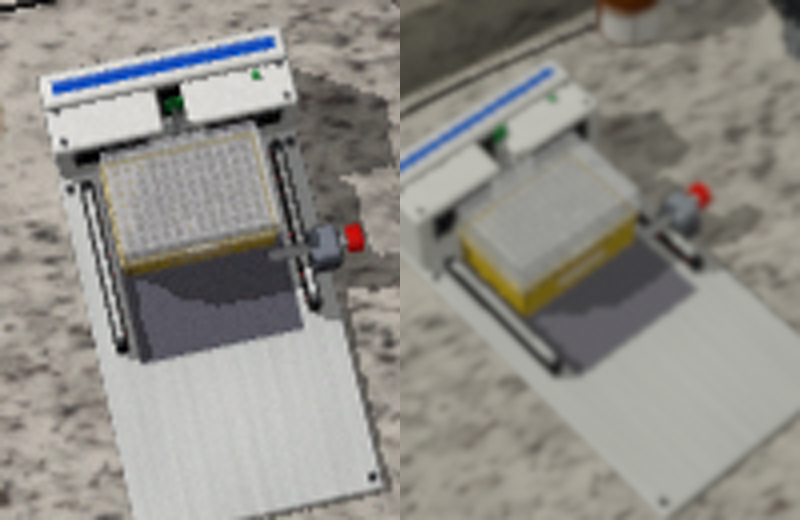

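The box is home against the stop, centred between the rails, and the green tail is up at (172,103). The bolt tongue crosses the lane behind the box at (290,252), and the knob is close to the bracket at (354,237). It travelled about 24.5 mm from a start of 0 to 3 mm, and the arm is clear.

```bash
python3 -c "
from h import *
print(job_done())"
```

```text
the job is handed in; nothing more can be done
None
```

I handed the job in at about 21 s: in the last pictures the tip box is home and straight against the stop with the presence lever raised, the bolt is in against its end stop behind it, and the arm stands clear; I saw no contact with the rails and no bystander came near the arm's path, but the hand-in returned no verdict.

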